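Set the sprayer carriage with the blue flip gauge

ROBOT

A 6-joint arm with a two-finger parallel gripper is mounted at the origin on the work surface. World frame = base frame: x ahead of the robot, y to its left, z up, the work surface at z = 0. Lengths are in m, angles in degrees, forces in N, time in s.
With the tool pointing down it reaches from about 0.4 to 0.825 m from the base axis. Payload 7 kg.
Tool frame: the origin (TCP) lies midway between the tips of the shut fingers; the grasp point (between the pads) lies 19 mm behind it; z points along the fingers, y is the line along which they close (so a half turn about z gives the same grasp; the last joint's range is limited). The gripper opens to 88 mm and grips with 3 to 60 N. Pads are 19 mm wide; open, the fingers measure 130 mm over their backs; the gripper's body (78 mm by 193 mm) begins 47 mm behind the grasp point.
Start: joints at [91.736, 20.546, 0.682, 0, -70.136, -16.507], TCP at [0.172, 0.653, 0.227] pointing down, gripper open.
Joint ranges: [-176.03, 176.03], [-82.01, 121.73], [-58.28, 71.71], [-173.87, 95.51], [-174.79, -0.11], [-173.66, 173.66]. Speed limits (degrees/s): [136.94, 136.94, 172.46, 180, 180, 180].

INTERFACE

Orientations are given as [roll, pitch, yaw] about the fixed x, y, z axes, in that order (R = Rz(yaw) Ry(pitch) Rx(roll)).
In Python, from plant import ctrl gives the robot as it stands.
- The arm moves only by the tool step_arm, never from a script. Its argument "rows" is a list of rows, each a list of 3 entries, a list of its own where there are three numbers: the closure, from 0 (fully open) to 1 (shut), then the shift along the world's x, y, z in mm, then the turn, a rotation vector about the world's x, y, z in rad. A call has exactly 5 rows; each row is the pose to reach, as a shift and turn from the pose commanded when the call began; what a row does not reach only later rows make up. A row lasts 1/12 s, in which the tool goes at most 41.7 mm and 7.16 degrees, less where a joint would pass 70% of its speed; a pose out of reach is approached as far as the arm can. A call with a gripper value outside its range is refused whole. The fingers move at their own pace and stop on an object; the grip force is fixed at half the most. Time passes only in rows, so rows that repeat a pose let the fingers close, or fill a call up. It gives the time, the measured TCP pose, the force, the opening and the grip force at its end, in the units of the state.
- ctrl.get_obs(): the state, without advancing time (a new reading comes with each control period).
- ctrl.snapshot(name): name is "scene" or "top" or "wrist"; returns the picture (400x640x3 uint8, red, green, blue); there is no depth.
- ctrl.camera_model(name): a dict with "intrinsics" (3x3 intrinsics, pixels), "distortion" ([k1, k2, p1, p2, k3] as OpenCV has them; the pictures are not rectified), "R" (3x3) and "t" (3): a world point X has camera coordinates R X + t. Camera axes: x right, y down, z forward; pixel columns grow to the right and rows downward; lengths in m; the calibration is good to about 2 mm. A picture is of the moment at which its call begins: read the wrist's pose just before it. camera_model takes no time and is no camera call; for the wrist camera it gives the pose at the moment of the call.
- ctrl.close_job(): hands the job in; it is judged then, once.
The state is a dict: "clock": time; "joint_pos": joint angles; "qvel": joint speeds; "tau": joint torques, N m; "tool_pos": TCP position; "orientation": TCP orientation; "force": force on the tool from outside, world axes, zero at the start; "moment": the same for the moment, N m; "opening": finger opening in m; "gripper_force": force on a finger pad.
Only numpy, scipy, OpenCV 4.12 (cv2) and the standard library are available. Lean on these libraries where they do the work, as an engineer would, in place of code of your own. Each camera call takes 0.05 s, during which the arm holds its last target. There are 200 camera calls.

TASK

Set the sprayer carriage to the blue working distance: flip the blue gauge leaf fully down, then slide the carriage gently up to it so that its front sits flush against the leaf and its side flush against the fence. Then flip the blue leaf back up out of the spray path, past upright, without shifting the carriage; leave the orange gauge up, and leave the bottles, emitter case and driver where they are.

Things in the scene. Friction and masses are not known exactly. Their poses are not given: they have to be found in the camera images.
- spray_bench: fixed spray bench: aluminium deck 175 x 700 x 20 mm (top at z = 20 mm) spanning x -100..+75, y -330..+370 mm about the origin, which lies on the table. A dark steel fence 25 mm thick runs along y on the far (+x) edge, its top at z = 55 mm; its guiding face looks to -x (to the robot) at x = +50 mm
- blue_gauge: blue flip gauge: dark saddle (25 x 46 mm, 32 mm high) clamped on the fence, fixed, same yaw as the bench. Origin: middle of the fence's top, 12.5 mm to +x of the guiding face. The hinge axis runs along y, 20 mm above the origin. The leaf's -y side, against which the carriage is set, lies at y = -10 mm. The blue and orange gauges' places on the fence vary and may be swapped
- blue_leaf (a joint): angle of the blue leaf: 0 = fully down, level over the deck towards -x; pi/2 = upright; 2.15 = end stop, leaning back to +x. Straight bar 20 mm wide (y), 18 mm thick, reaching 115 mm from the hinge axis, the last 30 mm blue. When down its underside is 46 mm above the deck, its end 102 mm from the guiding face. A stiff hinge (0.10 N m) holds it where it is left. Starts leaning back
- blue_tip (a point): middle of the end face of the blue leaf, 115 mm from the hinge axis on the leaf's centre line
- orange_gauge: orange flip gauge, same make and origin as the blue one, not to be used; saddle fixed on the fence, 65 to 105 mm from the blue gauge on either side
- orange_leaf (a joint): hinge angle of the orange gauge's leaf, same meaning as for the blue one; starts raised and leaning back, and must stay up
- orange_tip (a point): middle of the end face of the orange leaf, 115 mm from its hinge axis
- carriage: loose black sprayer carriage, 0.3 to 0.65 kg, sliding on the deck. Origin: middle of its underside; y points to its front. Base 72 mm (x) x 110 mm (y) x 26 mm high. Front plate 66 mm wide, 92 mm high, flush with the base's front (y = +55 mm). Column 60 mm wide, 74 mm high, y -55 to -23 mm, flush with the rear. Starts on the -y part of the deck, off the fence, turned up to 17 degrees
- carriage_front (a point): lower edge of the carriage's front face, in its middle (carriage y = +55 mm, z = 0)
- bottle_a: bystander: loose glass solvent bottle with blue cap, diameter 58 mm, 98 mm high, standing in a fixed black tray (80 x 155 x 22 mm) beyond the fence; origin at the middle of its underside
- bottle_b: bystander: a second such bottle in the same tray
- emitter_case: bystander: loose grey flat case 60 (x) x 150 (y) x 26 mm on the table close along the deck's near edge; origin at the middle of its underside
- hex_driver: bystander: loose hand driver with red handle, 170 mm long, lying on the table beyond the fence; origin under its middle
- cone_tip (a point): tip of the steel inlet cone that points to -y on the bench's +y part. Behind it (49 to 99 mm to +y) stands the white counter electrode, fixed, 135 mm above the table; 145 mm to +y a black camera on a post, up to 260 mm above the table
- carriage_knob (a point): top of a micrometer knob (20 mm diameter, 16 mm high) standing on the carriage's column: carriage x = -15 mm, y = -39 mm, 90 mm up; a like knob stands beside it at x = +15 mm. A 22 mm barrel joins column and front plate, its axis 62 mm up
Not all that is in view belongs to the job. Of the things that look like the carriage, the smallest one is meant.

How it is judged:
By the outcome, as a careful person would: the job done as asked, in the order asked, and still so for the second after the job is handed in, with the robot touching nothing.
It also fails if it takes over 64 s, if anything falls off the work surface, if the arm or the gripper's body presses on something with over 40 N, if the wrist force passes 120 N, or if a joint passes its speed limit or range.

## Working session

There is one attempt and no reset: what is moved stays moved. The work goes in short steps, Python scripts to look and compute and a tool call to move; the robot and the scene stay as the last step left them, time stands still between calls to the robot, and variables do not carry over. Pictures are saved under pics/ and viewed, at most 10 in all, crops included, and the job is handed in when it is done.

Besides the shell and the picture viewer there is one more tool, called after "Emit:" in YAML: its name, and indented under it one key for each argument. step_arm: Moves the arm, as the interface text tells. Its arguments: {"type":"object","properties":{"rows":{"type":"array"}},"required":["rows"]}

```bash
mkdir -p pics; ls; cat > h.py <<'E'
import numpy as np, cv2
from plant import ctrl
def snap(n,f):
    m=ctrl.camera_model(n); im=ctrl.snapshot(n); cv2.imwrite('pics/'+f,im[:,:,::-1]); np.savez('pics/'+f+'.npz',**{k:np.array(m[k]) for k in('intrinsics','distortion','R','t')}); return im,m
def load(f): return cv2.imread('pics/'+f)[:,:,::-1],dict(np.load('pics/'+f+'.npz'))
def ray(m,p):
    K,D,R,t=[np.array(m[k],float) for k in('intrinsics','distortion','R','t')]
    u=cv2.undistortPoints(np.array(p,float).reshape(-1,1,2),K,D).reshape(-1,2)
    d=np.c_[u,np.ones(len(u))]@R; return -R.T@t,d
def plane(m,p,z):
    c,d=ray(m,p); return c+d*((z-c[2])/d[:,2:])
def tri(m1,p1,m2,p2):
    c1,d1=ray(m1,p1);c2,d2=ray(m2,p2);o=[]
    for a,b in zip(d1,d2):
        s=np.linalg.lstsq(np.c_[a,-b],c2-c1,rcond=None)[0];A=c1+s[0]*a;B=c2+s[1]*b;o.append(np.r_[(A+B)/2,np.linalg.norm(A-B)])
    return np.array(o)
def proj(m,X):
    K,D,R,t=[np.array(m[k],float) for k in('intrinsics','distortion','R','t')]
    return cv2.projectPoints(np.array(X,float).reshape(-1,3),cv2.Rodrigues(R)[0],t,K,D)[0].reshape(-1,2)
E
python3 - <<'E'
from h import *
a,_=snap('scene','s0.png');b,_=snap('top','t0.png')
for f in 'st':
    i=cv2.imread(f'pics/{f}0.png'); cv2.imwrite(f'pics/{f}0b.png',cv2.resize(i,(800,500),interpolation=cv2.INTER_CUBIC))
print(ctrl.get_obs())
E
```

```text
pics
{'clock': 0.1, 'joint_pos': array([ 9.17361012e+01,  2.05870255e+01,  6.39190379e-01, -1.62861495e-02,
       -7.01356800e+01, -1.65084377e+01]), 'qvel': array([ 0.05051201, -0.1414122 , -0.04379084,  0.12598546,  0.05391795,
        0.0019856 ]), 'tau': array([-9.81662524e-04, -5.84165955e+01,  2.93752903e+01,  7.01545671e+00,
        1.01550415e-02, -6.05076070e-05]), 'tool_pos': array([0.17201677, 0.6522673 , 0.22572566]), 'orientation': array([ 1.79915577e+02, -9.05360912e-03, -1.47778749e+01]), 'force': array([0.66539311, 0.13067537, 0.28343992]), 'moment': array([-0.00496276, -0.00015576,  0.00209557]), 'gripper_force': 0.0, 'opening': 0.08762259263345658}
```

View pics/s0b.png

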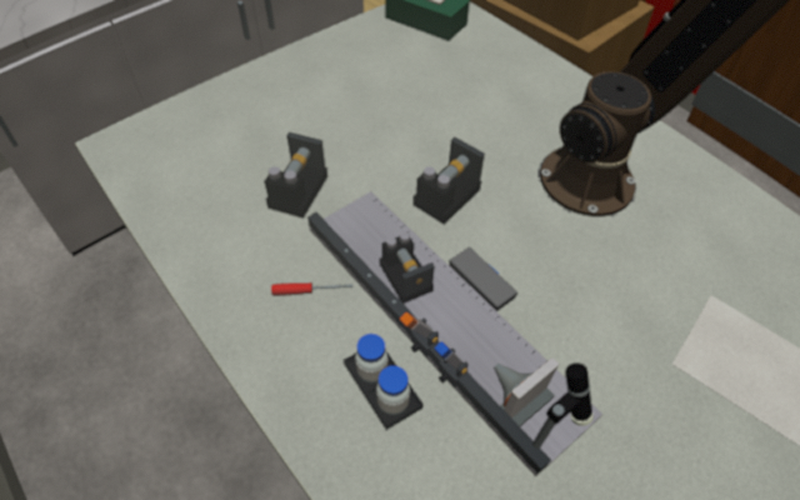

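View pics/t0b.png

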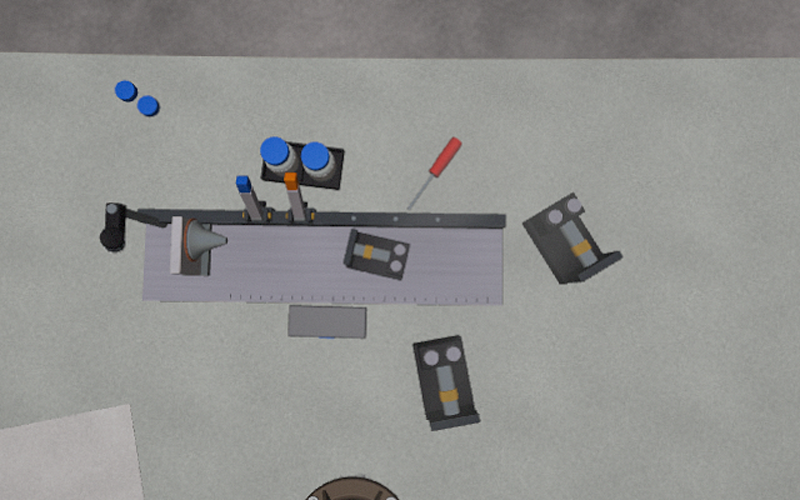

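Scene: bench along world y, blue gauge at (245,200) and orange at (293,200) in the enlarged top view; carriage at (377,254), front (plate) towards +y (left). Now a close crop to pick points.

```bash
python3 - <<'E'
from h import *
i,m=load('t0.png'); c=i[130:255,100:420]; cv2.imwrite('pics/c1.png',cv2.resize(c,None,fx=2.5,fy=2.5,interpolation=cv2.INTER_CUBIC)[:,:,::-1])
s,ms=load('s0.png')
for n,mm in(('t',m),('s',ms)): print(n,ray(mm,[[320,200]])[0])
# fence top ends & deck corners (640 px)
k=.8
print('fence top far', plane(m,np.array([[140,209],[505,214]])*k,.055).round(4))
print('fence top near', plane(m,np.array([[150,224],[505,227]])*k,.055).round(4))
print('deck near', plane(m,np.array([[144,299],[502,303]])*k,.02).round(4))
for n,im,mm in(('t',i,m),('s',s,ms)):
    h=cv2.cvtColor(np.ascontiguousarray(im),cv2.COLOR_RGB2HSV)
    for nm,lo,hi in(('blue',(105,150,60),(125,255,255)),('or',(5,180,100),(18,255,255))):
        q=cv2.inRange(h,lo,hi);N,_,st,ce=cv2.connectedComponentsWithStats(q)
        print(n,nm,[(tuple(ce[j].round(1)),tuple(st[j])) for j in range(1,N) if st[j,4]>12])
E
```

```text
t [ 0.46582826 -0.08416781  1.07301252]
s [1.00114807 0.4789181  1.03568119]
fence top far [[ 0.6246  0.407   0.055 ]
 [ 0.6212 -0.2858  0.055 ]]
fence top near [[ 0.5962  0.3871  0.055 ]
 [ 0.5963 -0.2857  0.055 ]]
deck near [[ 0.4541  0.4089  0.02  ]
 [ 0.4521 -0.286   0.02  ]]
t blue [((np.float64(99.8), np.float64(72.0)), (np.int32(92), np.int32(65), np.int32(16), np.int32(16), np.int32(197))), ((np.float64(117.8), np.float64(84.1)), (np.int32(110), np.int32(77), np.int32(17), np.int32(16), np.int32(196))), ((np.float64(219.3), np.float64(120.4)), (np.int32(208), np.int32(110), np.int32(23), np.int32(22), np.int32(391))), ((np.float64(251.6), np.float64(124.4)), (np.int32(240), np.int32(114), np.int32(23), np.int32(22), np.int32(394))), ((np.float64(194.0), np.float64(146.9)), (np.int32(189), np.int32(141), np.int32(11), np.int32(13), np.int32(119)))]
t or [((np.float64(232.1), np.float64(144.2)), (np.int32(227), np.int32(138), np.int32(11), np.int32(14), np.int32(123)))]
s blue [((np.float64(296.5), np.float64(277.5)), (np.int32(287), np.int32(268), np.int32(20), np.int32(20), np.int32(336))), ((np.float64(353.0), np.float64(279.0)), (np.int32(348), np.int32(274), np.int32(11), np.int32(11), np.int32(77))), ((np.float64(314.1), np.float64(303.4)), (np.int32(303), np.int32(292), np.int32(23), np.int32(23), np.int32(401)))]
s or [((np.float64(325.1), np.float64(255.1)), (np.int32(320), np.int32(251), np.int32(11), np.int32(9), np.int32(65)))]
```

View pics/c1.png

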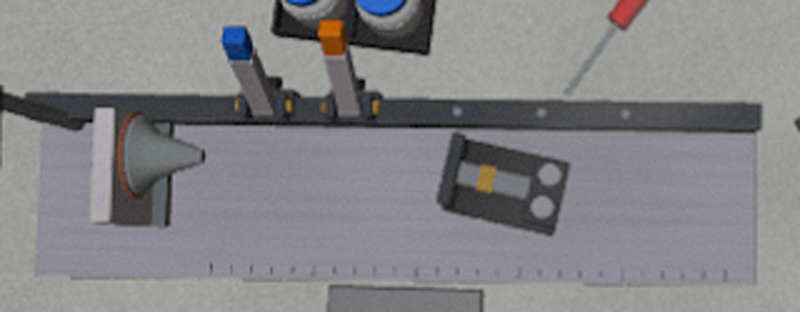

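Crop: blue saddle's pins at (238,104)/(289,105), orange's at (323,106)/(375,106), cone tip (204,157), carriage: plate left edge (455,135)–(440,207), rear right corners (570,160)/(553,235). Measure.

```bash
python3 - <<'E'
from h import *
i,m=load('t0.png'); s,ms=load('s0.png')
C=lambda p:np.array(p,float)/2.5+[100,130]
g=cv2.cvtColor(np.ascontiguousarray(i),cv2.COLOR_RGB2GRAY).astype(float)
# subpixel vertical edge along columns
def edge(cols,r0,r1,sign):
    o=[]
    for c in cols:
        d=np.gradient(g[r0:r1,c-1:c+2].mean(1))*sign; k=int(np.argmax(d))
        k=min(max(k,1),len(d)-2); a,b,e=d[k-1:k+2]; o.append((c,r0+k+.5*(a-e)/(a-2*b+e+1e-9)))
    return np.array(o)
cols=[c for c in range(255,400,4)]
for nm,r0,r1,sg,z in(('fence far top',164,176,-1,.055),('fence near top',174,188,1,.055),('deck near',235,248,1,.02),('deck near-',235,248,-1,.02)):
    P=plane(m,edge(cols,r0,r1,sg),z); f=np.polyfit(P[:,1],P[:,0],1); r=P[:,0]-np.polyval(f,P[:,1]); k=abs(r-np.median(r))<.002
    f=np.polyfit(P[k,1],P[k,0],1); print(nm,f.round(4),np.polyval(f,.05).round(4),k.sum(),r[k].std().round(5))
print('pins',plane(m,C([[238,104],[289,105],[323,106],[375,106]]),.075).round(4))
print('cone', plane(m,C([[204,157]]),.06).round(4))
print('tips tri (blob)',tri(m,[[194,146.9],[232.1,144.2]],ms,[[353,279],[325.1,255.1]]).round(4))
print('caps tri',tri(m,[[219.3,120.4],[251.6,124.4]],ms,[[314.1,303.4],[296.5,277.5]]).round(4))
print('knobs',plane(m,C([[550,174],[542,207]]),.11).round(4))
print('plate top edge',plane(m,C([[456,134],[440,205]]),.112).round(4))
print('deck ends',plane(m,C([[755,283],[36,276]]),.02).round(4), 'ticks',plane(m,C([[211,268],[725,274]]),.02).round(4))
E
```

```text
fence far top [0.0048 0.6238] 0.624 37 0.00032
fence near top [0.0072 0.5951] 0.5955 37 0.00033
deck near [-0.0285  0.4417] 0.4403 17 0.00073
deck near- [-0.066   0.4479] 0.4446 6 0.00084
pins [[0.6132 0.2048 0.075 ]
 [0.6127 0.1573 0.075 ]
 [0.612  0.1256 0.075 ]
 [0.6125 0.0771 0.075 ]]
cone [[0.5647 0.2397 0.06  ]]
tips tri (blob) [[0.653  0.1807 0.1687 0.0025]
 [0.6604 0.1004 0.1664 0.0033]]
caps tri [[7.292e-01 1.465e-01 9.600e-02 1.000e-04]
 [7.206e-01 7.250e-02 9.500e-02 8.000e-04]]
knobs [[ 0.5472 -0.0867  0.11  ]
 [ 0.5175 -0.0798  0.11  ]]
plate top edge [[ 0.5824 -0.002   0.112 ]
 [ 0.5184  0.0114  0.112 ]]
deck ends [[ 0.4502 -0.287   0.02  ]
 [ 0.4512  0.4107  0.02  ]] ticks [[ 0.4601  0.2423  0.02  ]
 [ 0.4586 -0.258   0.02  ]]
```

Emit:
step_arm:
  rows:
    - [1, [25, -30, 25], [0, 0, 0.06]]
    - [1, [45, -65, 50], [0, 0, 0.12]]
    - [1, [65, -100, 75], [0, 0, 0.18]]
    - [1, [80, -135, 100], [0, 0, 0.24]]
    - [1, [95, -170, 124], [0, 0, 0.258]]

```text
clock: 0.52
tool_pos: [0.2597, 0.499, 0.3385]
orientation: [179.9, 0.0, 0.2]
force: [-0.2, 0.6, 0.7]
opening: 0.0599
gripper_force: 0.0
```

Emit:
step_arm:
  rows:
    - [1, [18, -36, 2], [0, 0, 0]]
    - [1, [36, -72, 4], [0, 0, 0]]
    - [1, [54, -108, 6], [0, 0, 0]]
    - [1, [72, -144, 8], [0, 0, 0]]
    - [1, [90, -180, 10], [0, 0, 0]]

```text
clock: 0.93
tool_pos: [0.3494, 0.3186, 0.3481]
orientation: [-180.0, 0.0, 0.0]
force: [1.3, -0.3, -0.1]
opening: 0.0266
gripper_force: 0.0
```

Emit:
step_arm:
  rows:
    - [1, [20, -34, 0], [0, 0, 0]]
    - [1, [40, -68, 0], [0, 0, 0]]
    - [1, [60, -102, 0], [0, 0, 0]]
    - [1, [80, -136, 0], [0, 0, 0]]
    - [1, [100, -170, 0], [0, 0, 0]]

```text
clock: 1.35
tool_pos: [0.4494, 0.1488, 0.3481]
orientation: [-180.0, -0.0, 0.0]
force: [1.1, 0.9, -0.1]
opening: 0.0007
gripper_force: 0.0
```

```bash
python3 - <<'E'
from h import *
i,m=snap('wrist','w1.png'); o=ctrl.get_obs(); print(o['tool_pos'],o['orientation'],o['force']); print(ray(m,[[320,200]]), np.array(m['R']).round(2))
E
```

```text
[0.45162769 0.14404254 0.34799822] [ 1.79885551e+02 -3.17425414e-03 -1.41361834e-01] [ 2.58853181 -1.26888754  1.03494093]
(array([0.52648537, 0.14875523, 0.50564168]), array([[-0.30394292, -0.01995088, -0.95286189]])) [[ 0.   -1.   -0.  ]
 [-0.96 -0.    0.29]
 [-0.29  0.   -0.96]]
```

View pics/w1.png

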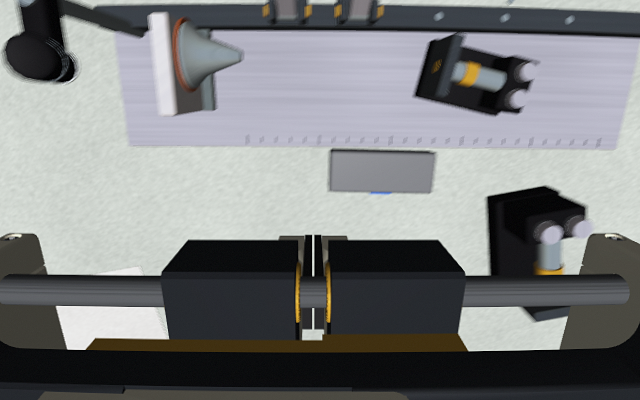

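Wrist view: fence near the top edge, both saddles at (287,10) and (360,10), carriage at (475,72), cone tip (242,57). Move further on to see the gauges.

Emit:
step_arm:
  rows:
    - [1, [35, 10, 0], [0, 0, 0]]
    - [1, [70, 20, 0], [0, 0, 0]]
    - [1, [105, 32, -10], [0, 0, 0]]
    - [1, [110, 32, -20], [0, 0, 0]]
    - [1, [110, 32, -20], [0, 0, 0]]

```text
clock: 1.82
tool_pos: [0.5596, 0.1826, 0.3235]
orientation: [179.8, 0.4, -0.1]
force: [0.2, -0.3, -1.1]
opening: 0.0004
gripper_force: 0.0
```

```bash
python3 - <<'E'
from h import *
i,m=snap('wrist','w2.png'); o=ctrl.get_obs(); print(o['tool_pos'],o['orientation'],o['force'])
E
```

```text
[0.55885351 0.18231128 0.32544857] [ 1.79847199e+02  2.50796434e-01 -4.61795292e-02] [0.57104374 0.47064437 0.20887635]
```

View pics/w2.png

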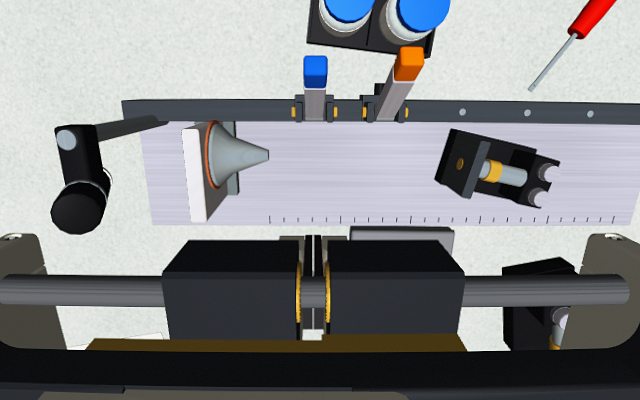

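Wrist view 2: blue end (315,72), saddle pins (294,111)/(336,112); orange pins (368,113)/(404,114); fence near edge row ≈122; carriage centre ≈(500,170).

```bash
python3 - <<'E'
from h import *
i,m=load('w2.png'); t,mt=load('t0.png')
g=cv2.cvtColor(np.ascontiguousarray(i),cv2.COLOR_RGB2GRAY).astype(float)
def fit(cols,r0,r1,sg,z):
    o=[]
    for c in cols:
        d=np.gradient(g[r0:r1,c-1:c+2].mean(1))*sg;k=min(max(int(np.argmax(d)),1),len(d)-2);a,b,e=d[k-1:k+2];o.append((c,r0+k+.5*(a-e)/(a-2*b+e+1e-9)))
    P=plane(m,o,z);f=np.polyfit(P[:,1],P[:,0],1);r=P[:,0]-np.polyval(f,P[:,1]);k=abs(r-np.median(r))<.0015
    f=np.polyfit(P[k,1],P[k,0],1);print(f.round(4),np.polyval(f,[.18,0]).round(4),k.sum())
fit(range(412,450,3),114,130,1,.055); fit(range(260,292,3),114,130,1,.055); fit(list(range(230,290,4))+list(range(410,430,3)),92,108,-1,.055)
fit(range(412,560,3),114,132,1,.055)
print('pins',plane(m,[[294,111],[336,112],[368,113],[404,114]],.075).round(4))
h=cv2.cvtColor(np.ascontiguousarray(i),cv2.COLOR_RGB2HSV)
q=cv2.inRange(h,(105,150,40),(125,255,255));N,_,st,ce=cv2.connectedComponentsWithStats(q)
print([(ce[j].round(1),st[j]) for j in range(1,N) if st[j,4]>50])
print('knobs tri',tri(m,[[547,171],[540,196]],mt,np.array([[550,174],[542,207]])/2.5+[100,130]).round(4))
print('knobs',plane(m,[[547,171],[540,196]],.11).round(4))
print('cone',tri(m,[[269,155]],mt,np.array([[204,157]])/2.5+[100,130]).round(4))
E
```

```text
[0.0056 0.5981] [0.5991 0.5981] 13
[0.0027 0.5984] [0.5989 0.5984] 11
[0.0046 0.6244] [0.6252 0.6244] 22
[0.006  0.5981] [0.5992 0.5981] 50
pins [[0.6119 0.2033 0.075 ]
 [0.6108 0.1555 0.075 ]
 [0.6097 0.119  0.075 ]
 [0.6086 0.0776 0.075 ]]
[(array([348.4,   9.1]), array([324,   0,  51,  23, 865], dtype=int32)), (array([421.7,  13.4]), array([ 397,    0,   53,   33, 1393], dtype=int32)), (array([314.9,  71.3]), array([304,  56,  23,  32, 718], dtype=int32))]
knobs tri [[ 0.5478 -0.0866  0.0984  0.0009]
 [ 0.5184 -0.0801  0.1034  0.0012]]
knobs [[ 0.5501 -0.0782  0.11  ]
 [ 0.521  -0.0758  0.11  ]]
cone [[5.626e-01 2.328e-01 8.160e-02 1.000e-04]]
```

Emit:
step_arm:
  rows:
    - [1, [40, -1, 0], [0, 0, 0]]
    - [1, [80, -1, 0], [0, 0, 0]]
    - [1, [120, -1, 0], [0, 0, 0]]
    - [1, [153, -1, 0], [0, 0, 0]]
    - [1, [153, -1, -30], [0, 0, 0]]

```text
clock: 2.28
tool_pos: [0.7189, 0.1821, 0.3037]
orientation: [-179.9, -0.6, -0.0]
force: [-1.1, -0.5, 1.2]
opening: 0.0007
gripper_force: 0.0
```

Emit:
step_arm:
  rows:
    - [1, [0, 0, -35], [0, 0, 0]]
    - [1, [0, 0, -70], [0, 0, 0]]
    - [1, [0, 0, -105], [0, 0, 0]]
    - [1, [0, 0, -140], [0, 0, 0]]
    - [1, [0, 0, -150], [0, 0, 0]]

```text
clock: 2.7
tool_pos: [0.7085, 0.1811, 0.1435]
orientation: [179.9, 0.4, -0.0]
force: [-1.7, -0.3, -1.1]
opening: 0.0003
gripper_force: 0.0
```

Emit:
step_arm:
  rows:
    - [1, [-18, 0, 0], [0, 0, 0]]
    - [1, [-36, 0, 3], [0, 0, 0]]
    - [1, [-52, 0, 6], [0, 0, 0]]
    - [1, [-68, 0, 10], [0, 0, 0]]
    - [1, [-82, 0, 14], [0, 0, 0]]

```text
clock: 3.12
tool_pos: [0.6297, 0.1822, 0.1651]
orientation: [-179.9, -0.2, 0.1]
force: [1.4, 0.9, -0.4]
opening: 0.0005
gripper_force: 0.6
```

Emit:
step_arm:
  rows:
    - [1, [-16, 0, 3], [0, 0, 0]]
    - [1, [-33, 0, 4], [0, 0, 0]]
    - [1, [-49, 0, 0], [0, 0, 0]]
    - [1, [-64, 0, -9], [0, 0, 0]]
    - [1, [-76, 0, -20], [0, 0, 0]]

```text
clock: 3.53
tool_pos: [0.5542, 0.1826, 0.1457]
orientation: [-179.8, -0.3, 0.1]
force: [-0.3, 0.7, 1.4]
opening: 0.0004
gripper_force: 0.4
```

Emit:
step_arm:
  rows:
    - [1, [-10, 0, -12], [0, 0, 0]]
    - [1, [-17, 0, -24], [0, 0, 0]]
    - [1, [-22, 0, -35], [0, 0, 0]]
    - [1, [-25, 0, -46], [0, 0, 0]]
    - [1, [-27, 0, -56], [0, 0, 0]]

```text
clock: 3.95
tool_pos: [0.5273, 0.1825, 0.088]
orientation: [-179.9, -0.2, 0.1]
force: [-0.3, 0.4, 0.2]
opening: 0.0004
gripper_force: 0.3
```

Emit:
step_arm:
  rows:
    - [1, [0, 0, -2], [0, 0, 0]]
    - [1, [0, 0, -4], [0, 0, 0]]
    - [1, [0, 0, -5], [0, 0, 0]]
    - [1, [0, 0, -6], [0, 0, 0]]
    - [1, [0, 0, -6], [0, 0, 0]]

```text
clock: 4.37
tool_pos: [0.5268, 0.1819, 0.0837]
orientation: [-180.0, -0.0, 0.1]
force: [-16.6, -0.2, 28.0]
opening: 0.0004
gripper_force: 14.0
```

```bash
python3 - <<'E'
from h import *
print(ctrl.get_obs()['force'],ctrl.get_obs()['tool_pos'])
i,m=snap('scene','s1.png'); cv2.imwrite('pics/s1c.png',cv2.resize(i[170:320,230:430],None,fx=4,fy=4,interpolation=cv2.INTER_CUBIC)[:,:,::-1])
E
```

```text
[-16.55129247  -0.18843264  28.01364964] [0.52676508 0.1819065  0.08374207]
```

View pics/s1c.png

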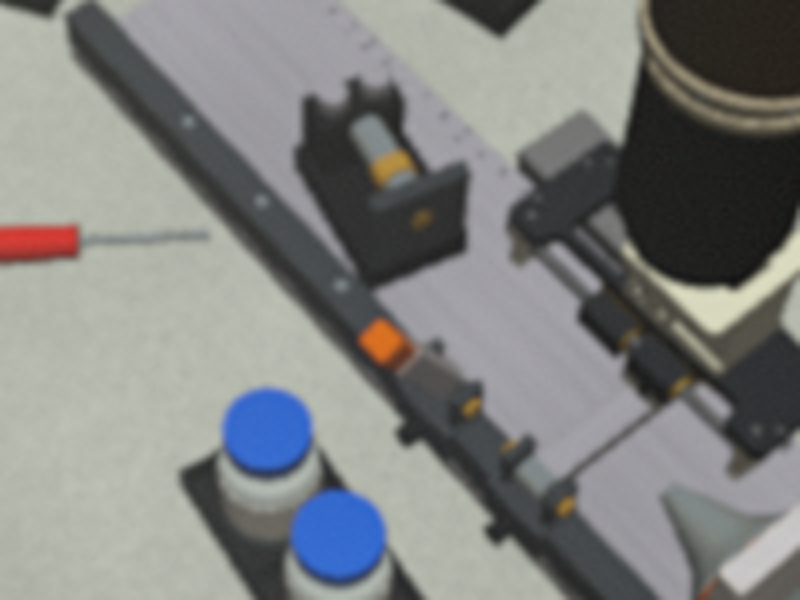

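Leaf is down: it shows as a bar under the gripper at (600,440) and the stop takes 28 N with the tip at z = 0.084. Now to the carriage's near side.

Emit:
step_arm:
  rows:
    - [1, [0, 0, 30], [0, 0, 0]]
    - [1, [0, 0, 60], [0, 0, 0]]
    - [1, [0, -20, 90], [0, 0, 0]]
    - [1, [-10, -55, 105], [0, 0, 0]]
    - [1, [-20, -90, 110], [0, 0, 0]]

```text
clock: 4.83
tool_pos: [0.5092, 0.0921, 0.1945]
orientation: [-179.9, -0.4, 0.1]
force: [1.5, -0.5, -0.0]
opening: 0.0007
gripper_force: 0.0
```

Emit:
step_arm:
  rows:
    - [1, [-8, -38, 0], [0, 0, 0]]
    - [1, [-16, -76, 0], [0, 0, 0]]
    - [1, [-28, -112, 0], [0, 0, 0]]
    - [1, [-38, -148, 0], [0, 0, 0]]
    - [1, [-50, -175, -10], [0, 0, 0]]

```text
clock: 5.25
tool_pos: [0.4582, -0.0854, 0.1829]
orientation: [-180.0, -0.3, 0.0]
force: [1.6, -0.3, 1.0]
opening: 0.0004
gripper_force: 0.0
```

Emit:
step_arm:
  rows:
    - [1, [0, 0, -30], [0, 0, 0]]
    - [1, [0, 0, -60], [0, 0, 0]]
    - [1, [0, 0, -90], [0, 0, 0]]
    - [1, [0, 0, -118], [0, 0, 0]]
    - [1, [0, 0, -118], [0, 0, 0]]

```text
clock: 5.67
tool_pos: [0.4545, -0.0839, 0.0587]
orientation: [179.9, 0.4, -0.1]
force: [0.4, 0.1, -0.5]
opening: 0.0005
gripper_force: 0.0
```

```bash
python3 - <<'E'
from h import *
i,m=snap('wrist','w3.png'); o=ctrl.get_obs(); print(o['tool_pos'],o['orientation'],o['force'])
E
```

```text
[ 0.4559892  -0.08373067  0.06108043] [1.79936772e+02 2.36754871e-01 1.43450313e-03] [ 0.96066686 -0.22030655  0.6461764 ]
```

View pics/w3.png

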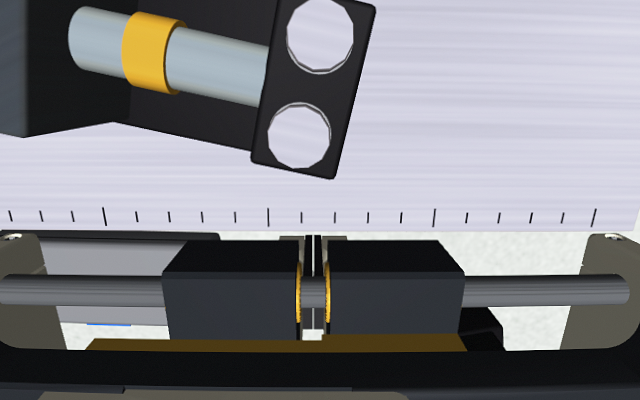

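Column with both knobs at (310,90), fingers at column 313: lined up. Push it in +x.

Emit:
step_arm:
  rows:
    - [1, [12, 0, 0], [0, 0, 0]]
    - [1, [24, 0, 0], [0, 0, 0]]
    - [1, [32, 0, 0], [0, 0, 0]]
    - [1, [38, 0, 0], [0, 0, 0]]
    - [1, [44, 0, 0], [0, 0, 0]]

```text
clock: 6.13
tool_pos: [0.5017, -0.0835, 0.0631]
orientation: [180.0, -0.0, -0.0]
force: [-2.6, -1.8, 1.1]
opening: 0.0001
gripper_force: 1.5
```

Emit:
step_arm:
  rows:
    - [1, [3, 0, 0], [0, 0, 0]]
    - [1, [6, 0, 0], [0, 0, 0]]
    - [1, [9, 0, 0], [0, 0, 0]]
    - [1, [12, 0, 0], [0, 0, 0]]
    - [1, [14, 0, 0], [0, 0, 0]]

```text
clock: 6.55
tool_pos: [0.515, -0.0834, 0.062]
orientation: [180.0, 0.0, 0.0]
force: [-4.5, -1.2, 2.9]
opening: 0.0005
gripper_force: 2.4
```

```bash
python3 - <<'E'
from h import *
i,m=snap('wrist','w4.png'); o=ctrl.get_obs(); print(o['tool_pos'],o['orientation'],o['force'])
E
```

```text
[ 0.51530834 -0.08336733  0.06200238] [1.79986696e+02 3.33905260e-02 2.06995189e-02] [-2.44861589 -2.04017013  1.9388842 ]
```

View pics/w4.png

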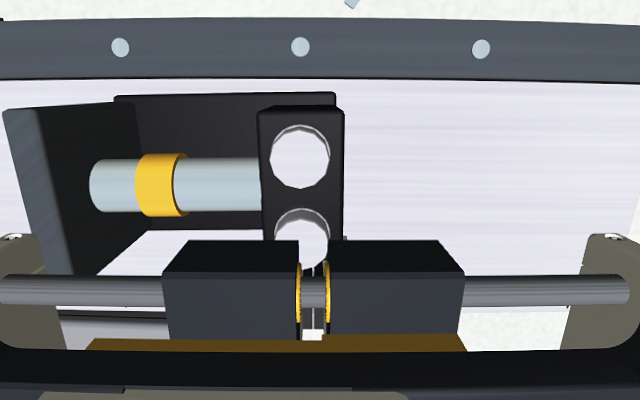

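Carriage is now nearly parallel: far base edge runs (115,97)–(335,92) below the fence edge at row ≈80, about 2° over-rotated with a gap of a few mm. Keep pushing gently.

Emit:
step_arm:
  rows:
    - [1, [2, 0, 0], [0, 0, 0]]
    - [1, [4, 0, 0], [0, 0, 0]]
    - [1, [6, 0, 0], [0, 0, 0]]
    - [1, [7, 0, 0], [0, 0, 0]]
    - [1, [7, 0, 0], [0, 0, 0]]

```text
clock: 7.02
tool_pos: [0.5206, -0.0834, 0.0618]
orientation: [180.0, 0.2, -0.0]
force: [-7.7, 1.0, 6.0]
opening: 0.0004
gripper_force: 4.5
```

```bash
python3 - <<'E'
from h import *
i,m=snap('wrist','w5.png'); o=ctrl.get_obs(); print(o['tool_pos'],o['orientation'],o['force'])
g=cv2.cvtColor(np.ascontiguousarray(i),cv2.COLOR_RGB2GRAY)
for c in (140,180,220,255,320,328,500): print(c,g[66:112:2,c])
E
```

```text
[ 0.52055561 -0.0833447   0.06180214] [1.79993093e+02 1.72277585e-01 4.36712392e-03] [-9.01566404  0.43694624  6.20576797]
140 [ 86  87  87  87  87  86  88  86  87  86  88  74 239 228 226 226 212  12
  33  37  39  38  38]
180 [ 86  87  88  86  87  86  86  86  88  89  88  66 213 228 227 204  16  39
  43  44  43  43  42]
220 [ 86  88  88  88  86  85  86  85  87  88  88  71 227 229 188  21  44  47
  48  48  48  47  47]
255 [ 87  88  89  88  87  87  85  85  88  89  88  78 235 244  16  47  52  51
  51  51  50  49  50]
320 [87 88 88 89 87 86 85 85 87 90 90 84 62 35 60 58 58 59 57  9 10 12 28]
328 [89 89 87 88 87 87 86 85 88 89 91 84 52 36 58 55 58 58 56 10 10 16 31]
500 [ 88  88  87  86  88  88  89  89  88  88  90  91  79 236 220 224 220 218
 219 225 232 230 230]
```

Rear corner touches, the front still has a ~3 mm gap. Back off and try a tilted tool to push on the base's middle.

Emit:
step_arm:
  rows:
    - [1, [-15, 0, 0], [0, 0, 0]]
    - [1, [-30, 10, 0], [0, -0.12, 0]]
    - [1, [-40, 20, 0], [0, -0.24, 0]]
    - [1, [-40, 30, 0], [0, -0.36, 0]]
    - [1, [-40, 40, 0], [0, -0.48, 0]]

```text
clock: 7.48
tool_pos: [0.4997, -0.0539, 0.0894]
orientation: [-177.2, -22.2, 0.0]
force: [-2.1, 6.3, -2.3]
opening: 0.0009
gripper_force: 0.0
```

Emit:
step_arm:
  rows:
    - [1, [0, 0, 0], [0, -0.1, 0]]
    - [1, [0, 5, 0], [0, -0.2, 0]]
    - [1, [0, 7, 0], [0, -0.25, 0]]
    - [1, [0, 7, 0], [0, -0.25, 0]]
    - [1, [0, 7, 0], [0, -0.25, 0]]

```text
clock: 7.9
tool_pos: [0.4903, -0.086, 0.1142]
orientation: [-173.0, -33.9, 0.2]
force: [0.9, 0.1, 0.5]
opening: 0.0004
gripper_force: 0.0
```

```bash
python3 - <<'E'
from h import *
o=ctrl.get_obs(); print(o['tool_pos'],o['orientation'],o['force'],o['joint_pos'].round(1))
E
```

```text
[ 0.49026378 -0.08601521  0.11419753] [-172.99367937  -33.86988528    0.2121685 ] [0.92987582 0.1137493  0.46828528] [ 12.7  -2.8 -58.2   4.   -0.1  75.7]
```

The tilt runs into the joint 5 limit (and the tool drifted up); return to vertical, clear of the carriage.

Emit:
step_arm:
  rows:
    - [1, [0, 0, 10], [0, 0.1, 0]]
    - [1, [0, 0, 20], [0, 0.2, 0]]
    - [1, [0, 0, 30], [0, 0.32, 0]]
    - [1, [0, 0, 40], [0, 0.44, 0]]
    - [1, [0, 0, 40], [0, 0.56, 0]]

```text
clock: 8.32
tool_pos: [0.4916, -0.0865, 0.1567]
orientation: [-173.0, -5.7, 0.3]
force: [0.8, 0.6, -0.1]
opening: 0.0003
gripper_force: 0.0
```

```bash
python3 - <<'E'
from h import *
from scipy.spatial.transform import Rotation as R
o=ctrl.get_obs(); print(o['tool_pos'],o['orientation'],o['force'],o['joint_pos'].round(1))
q=R.from_euler('xyz',o['orientation'],degrees=True); print((R.from_euler('xyz',[180,0,0],degrees=True)*q.inv()).as_rotvec())
E
```

```text
[ 0.49156909 -0.08653542  0.15669851] [-173.04463049   -5.69534315    0.27741121] [ 0.78948259  0.58427598 -0.11941941] [  7.4   5.2 -26.8  -7.9 -51.8  87.8]
[-0.12153448  0.09898676 -0.01086526]
```

Emit:
step_arm:
  rows:
    - [1, [-10, 10, 0], [-0.06, 0.05, -0.005]]
    - [1, [-20, 30, 0], [-0.12, 0.1, -0.01]]
    - [1, [-30, 60, 0], [-0.12, 0.1, -0.01]]
    - [1, [-35, 87, 0], [-0.12, 0.1, -0.01]]
    - [1, [-35, 87, 0], [-0.12, 0.1, -0.01]]

```text
clock: 8.73
tool_pos: [0.4551, 0.0041, 0.1526]
orientation: [-179.9, 0.1, 0.1]
force: [-0.1, 0.1, 0.2]
opening: 0.0006
gripper_force: 0.0
```

```bash
python3 - <<'E'
from h import *
from scipy.spatial.transform import Rotation as R
i,m=snap('wrist','w6.png'); o=ctrl.get_obs(); print(o['tool_pos'],o['orientation'],o['force'],o['joint_pos'].round(1))
q=R.from_euler('xyz',o['orientation'],degrees=True); print((R.from_euler('xyz',[180,0,0],degrees=True)*q.inv()).as_rotvec())
E
```

```text
[0.45526061 0.00285299 0.15265186] [-1.79909944e+02  7.56699881e-02  1.96764476e-01] [-0.55297788 -0.61219022  0.46907493] [ 25.2   3.4 -32.   -0.1 -54.7  65.1]
[-0.00156951 -0.00132339 -0.00343315]
```

View pics/w6.png

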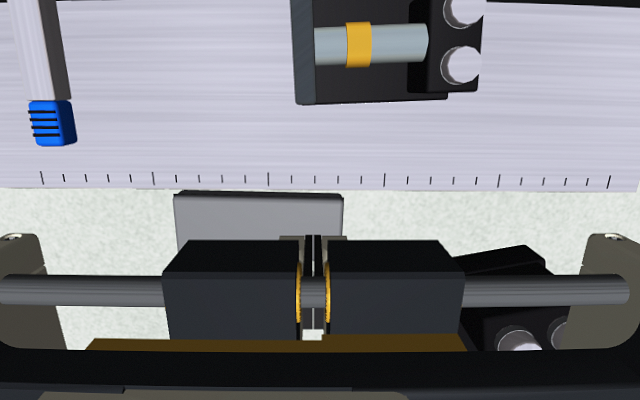

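Leaf lies down at left (end at (52,122)); carriage upright and undisturbed, ~2° ccw. Push on the front plate's side.

Emit:
step_arm:
  rows:
    - [1, [0, -4, -30], [0, 0, 0]]
    - [1, [10, -4, -60], [0, 0, 0]]
    - [1, [20, -4, -90], [0, 0, 0]]
    - [1, [35, -4, -90], [0, 0, 0]]
    - [1, [46, -4, -90], [0, 0, 0]]

```text
clock: 9.2
tool_pos: [0.5009, -0.0041, 0.0608]
orientation: [-180.0, 0.3, -0.0]
force: [-0.1, 0.3, 0.4]
opening: 0.0006
gripper_force: 0.0
```

Emit:
step_arm:
  rows:
    - [1, [4, 0, 0], [0, 0, 0]]
    - [1, [8, 0, 0], [0, 0, 0]]
    - [1, [11, 0, 0], [0, 0, 0]]
    - [1, [14, 0, 0], [0, 0, 0]]
    - [1, [16, 0, 0], [0, 0, 0]]

```text
clock: 9.62
tool_pos: [0.516, -0.0031, 0.063]
orientation: [-179.8, 0.1, -0.0]
force: [-1.7, 0.5, 0.6]
opening: 0.0006
gripper_force: 1.1
```

```bash
python3 - <<'E'
from h import *
i,m=snap('wrist','w7.png'); o=ctrl.get_obs(); print(o['tool_pos'],o['orientation'],o['force'])
E
```

```text
[ 0.51620803 -0.00308971  0.06293351] [-1.79826132e+02  1.40680614e-01 -8.35485735e-03] [-0.89664708  0.23185183  0.82677316]
```

View pics/w7.png

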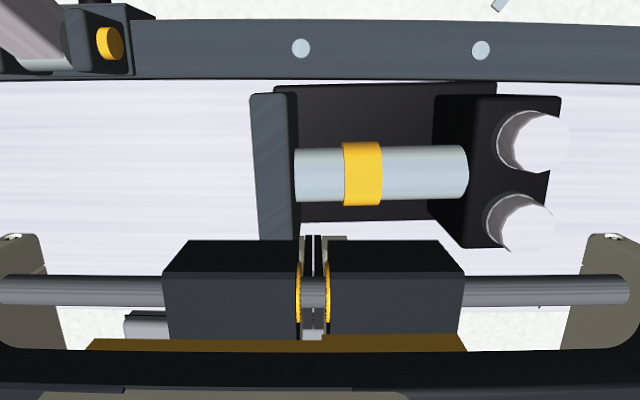

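Front still about 1–2 mm off (edge (275,86) vs fence row 81). A little more.

Emit:
step_arm:
  rows:
    - [1, [1, 0, 0], [0, 0, 0]]
    - [1, [2, 0, 0], [0, 0, 0]]
    - [1, [3, 0, 0], [0, 0, 0]]
    - [1, [4, 0, 0], [0, 0, 0]]
    - [1, [4, 0, 0], [0, 0, 0]]

```text
clock: 10.08
tool_pos: [0.5189, -0.0033, 0.0623]
orientation: [-179.9, 0.3, -0.0]
force: [-6.4, 2.0, 4.0]
opening: 0.0004
gripper_force: 3.0
```

```bash
cat >> h.py <<'E'
def gaps(i,c0,c1,r0=66,r1=112):
    # rows of fence's near edge (bright jump) and carriage's far edge (dark), per column
    g=cv2.cvtColor(np.ascontiguousarray(i),cv2.COLOR_RGB2GRAY).astype(float)
    for c in range(c0,c1,16):
        v=g[r0:r1,c]; print(c,'bright rows',(v>150).sum(),'first',r0+int(np.argmax(v>150)), 'dark',r0+int(np.argmax(v<25)))
E
python3 - <<'E'
from h import *
i,m=snap('wrist','w8.png'); o=ctrl.get_obs(); print(o['tool_pos'],o['orientation'],o['force'])
gaps(i,250,500)
E
```

```text
[ 0.51888804 -0.00325965  0.0622653 ] [-1.79856432e+02  2.82662660e-01 -1.70831317e-02] [-5.75689801  2.31188738  3.29854882]
250 bright rows 26 first 86 dark 66
266 bright rows 6 first 86 dark 66
282 bright rows 0 first 66 dark 85
298 bright rows 0 first 66 dark 85
314 bright rows 0 first 66 dark 85
330 bright rows 0 first 66 dark 85
346 bright rows 0 first 66 dark 85
362 bright rows 0 first 66 dark 85
378 bright rows 0 first 66 dark 85
394 bright rows 0 first 66 dark 86
410 bright rows 0 first 66 dark 86
426 bright rows 0 first 66 dark 86
442 bright rows 0 first 66 dark 87
458 bright rows 0 first 66 dark 87
474 bright rows 0 first 66 dark 87
490 bright rows 0 first 66 dark 87
```

Carriage now flush along the fence (no bright gap). Go round to its rear.

Emit:
step_arm:
  rows:
    - [1, [-15, 0, 0], [0, 0, 0]]
    - [1, [-25, 0, 25], [0, 0, 0]]
    - [1, [-25, -20, 60], [0, 0, 0]]
    - [1, [-15, -50, 85], [0, 0, 0]]
    - [1, [0, -85, 95], [0, 0, 0]]

```text
clock: 10.55
tool_pos: [0.522, -0.0882, 0.1623]
orientation: [-179.8, -0.2, 0.2]
force: [1.1, 0.3, 1.5]
opening: 0.0002
gripper_force: 0.0
```

Emit:
step_arm:
  rows:
    - [1, [20, -35, 0], [0, 0, 0]]
    - [1, [35, -65, 0], [0, 0, 0]]
    - [1, [45, -75, -30], [0, 0, 0]]
    - [1, [45, -75, -65], [0, 0, 0]]
    - [1, [45, -75, -96], [0, 0, 0]]

```text
clock: 10.97
tool_pos: [0.5658, -0.1645, 0.0602]
orientation: [-179.8, 0.1, -0.1]
force: [0.1, 0.8, -0.7]
opening: 0.0005
gripper_force: 0.0
```

Emit:
step_arm:
  rows:
    - [1, [0, 5, 0], [0, 0, 0]]
    - [1, [0, 12, 0], [0, 0, 0]]
    - [1, [0, 19, 0], [0, 0, 0]]
    - [1, [0, 26, 0], [0, 0, 0]]
    - [1, [0, 33, 0], [0, 0, 0]]

```text
clock: 11.38
tool_pos: [0.5666, -0.1289, 0.0638]
orientation: [-179.8, -0.1, 0.1]
force: [0.5, -1.5, 0.0]
opening: 0.0004
gripper_force: 0.0
```

Emit:
step_arm:
  rows:
    - [1, [0, 5, 0], [0, 0, 0]]
    - [1, [0, 10, 0], [0, 0, 0]]
    - [1, [0, 15, 0], [0, 0, 0]]
    - [1, [0, 20, 0], [0, 0, 0]]
    - [1, [0, 25, 0], [0, 0, 0]]

```text
clock: 11.8
tool_pos: [0.5653, -0.1052, 0.0619]
orientation: [-179.9, 0.1, 0.0]
force: [0.2, -5.1, 3.8]
opening: 0.0007
gripper_force: 2.8
```

```bash
python3 - <<'E'
from h import *
i,m=snap('wrist','w9.png'); o=ctrl.get_obs(); print(o['tool_pos'],o['orientation'],o['force'])
E
```

```text
[ 0.565341   -0.10454501  0.06185914] [-1.79867057e+02  1.35615732e-01  1.10601089e-02] [ 0.06541255 -1.32241587  2.54412585]
```

View pics/w9.png

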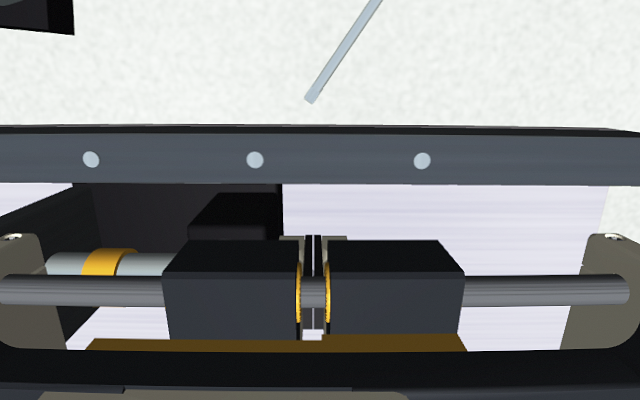

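Rear of the base at column 283 just left of the fingers: contact made. Push on along the fence.

Emit:
step_arm:
  rows:
    - [1, [0, 7, 0], [0, 0, 0]]
    - [1, [0, 14, 0], [0, 0, 0]]
    - [1, [0, 21, 0], [0, 0, 0]]
    - [1, [0, 28, 0], [0, 0, 0]]
    - [1, [0, 35, 0], [0, 0, 0]]

```text
clock: 12.27
tool_pos: [0.5652, -0.0706, 0.0618]
orientation: [-179.9, 0.2, -0.0]
force: [-0.7, -5.8, 4.1]
opening: 0.0004
gripper_force: 3.1
```

Emit:
step_arm:
  rows:
    - [1, [0, 7, 0], [0, 0, 0]]
    - [1, [0, 14, 0], [0, 0, 0]]
    - [1, [0, 21, 0], [0, 0, 0]]
    - [1, [0, 28, 0], [0, 0, 0]]
    - [1, [0, 35, 0], [0, 0, 0]]

```text
clock: 12.68
tool_pos: [0.5652, -0.0356, 0.0618]
orientation: [-179.9, 0.2, -0.0]
force: [0.1, -6.5, 4.1]
opening: 0.0007
gripper_force: 3.3
```

Emit:
step_arm:
  rows:
    - [1, [0, 7, 0], [0, 0, 0]]
    - [1, [0, 14, 0], [0, 0, 0]]
    - [1, [0, 21, 0], [0, 0, 0]]
    - [1, [0, 27, 0], [0, 0, 0]]
    - [1, [0, 32, 0], [0, 0, 0]]

```text
clock: 13.1
tool_pos: [0.5651, -0.0035, 0.0618]
orientation: [-179.9, 0.2, -0.0]
force: [0.7, -6.2, 4.4]
opening: 0.0002
gripper_force: 3.4
```

Emit:
step_arm:
  rows:
    - [1, [0, 4, 0], [0, 0, 0]]
    - [1, [0, 8, 0], [0, 0, 0]]
    - [1, [0, 12, 0], [0, 0, 0]]
    - [1, [0, 15, 0], [0, 0, 0]]
    - [1, [0, 18, 0], [0, 0, 0]]

```text
clock: 13.52
tool_pos: [0.565, 0.0142, 0.0618]
orientation: [-179.9, 0.2, -0.0]
force: [0.1, -6.1, 5.5]
opening: 0.0002
gripper_force: 3.5
```

```bash
python3 - <<'E'
from h import *
i,m=snap('wrist','w10.png'); o=ctrl.get_obs(); print(o['tool_pos'],o['orientation'],o['force'])
snap('top','t10.png'); snap('scene','s10.png')
E
```

```text
[0.56508547 0.01462257 0.06177622] [-1.79886970e+02  1.74480909e-01 -9.58409238e-03] [-1.14309368 -4.07984476  4.17019967]
```

View pics/w10.png

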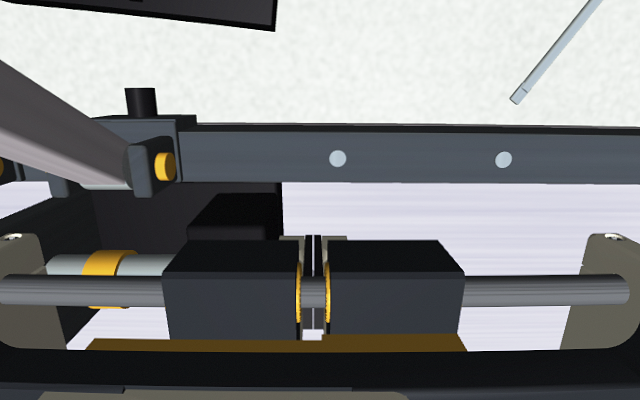

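I have now viewed 12 pictures, which is over the limit of 10. I won't view any more and will measure numerically from here. The picture shows the carriage following along the fence (rear at column 283). Next, a slow approach watching the force.

Emit:
step_arm:
  rows:
    - [1, [0, 3, 0], [0, 0, 0]]
    - [1, [0, 6, 0], [0, 0, 0]]
    - [1, [0, 9, 0], [0, 0, 0]]
    - [1, [0, 12, 0], [0, 0, 0]]
    - [1, [0, 15, 0], [0, 0, 0]]

```text
clock: 14.08
tool_pos: [0.565, 0.0292, 0.0616]
orientation: [-179.9, 0.2, -0.0]
force: [-0.3, -6.3, 4.7]
opening: 0.0006
gripper_force: 3.6
```

Emit:
step_arm:
  rows:
    - [1, [0, 1, 0], [0, 0, 0]]
    - [1, [0, 2, 0], [0, 0, 0]]
    - [1, [0, 3, 0], [0, 0, 0]]
    - [1, [0, 4, 0], [0, 0, 0]]
    - [1, [0, 5, 0], [0, 0, 0]]

```text
clock: 14.5
tool_pos: [0.565, 0.0341, 0.0616]
orientation: [-179.9, 0.2, -0.0]
force: [0.5, -6.0, 5.5]
opening: 0.0002
gripper_force: 3.7
```

Emit:
step_arm:
  rows:
    - [1, [0, 0.7, 0], [0, 0, 0]]
    - [1, [0, 1.4, 0], [0, 0, 0]]
    - [1, [0, 2.1, 0], [0, 0, 0]]
    - [1, [0, 2.8, 0], [0, 0, 0]]
    - [1, [0, 3.5, 0], [0, 0, 0]]

```text
clock: 14.92
tool_pos: [0.565, 0.0376, 0.0616]
orientation: [-179.9, 0.2, -0.0]
force: [0.2, -6.3, 6.3]
opening: 0.0002
gripper_force: 3.7
```

Emit:
step_arm:
  rows:
    - [1, [0, 0.4, 0], [0, 0, 0]]
    - [1, [0, 0.8, 0], [0, 0, 0]]
    - [1, [0, 1.2, 0], [0, 0, 0]]
    - [1, [0, 1.6, 0], [0, 0, 0]]
    - [1, [0, 2, 0], [0, 0, 0]]

```text
clock: 15.33
tool_pos: [0.565, 0.0396, 0.0616]
orientation: [-179.9, 0.2, -0.0]
force: [0.4, -7.0, 5.5]
opening: 0.0002
gripper_force: 3.7
```

Emit:
step_arm:
  rows:
    - [1, [0, 0.3, 0], [0, 0, 0]]
    - [1, [0, 0.6, 0], [0, 0, 0]]
    - [1, [0, 0.9, 0], [0, 0, 0]]
    - [1, [0, 1.2, 0], [0, 0, 0]]
    - [1, [0, 1.5, 0], [0, 0, 0]]

```text
clock: 15.75
tool_pos: [0.565, 0.041, 0.0616]
orientation: [-179.9, 0.2, -0.0]
force: [-0.5, -7.0, 6.3]
opening: 0.0005
gripper_force: 3.7
```

Emit:
step_arm:
  rows:
    - [1, [0, 0.3, 0], [0, 0, 0]]
    - [1, [0, 0.6, 0], [0, 0, 0]]
    - [1, [0, 0.9, 0], [0, 0, 0]]
    - [1, [0, 1.2, 0], [0, 0, 0]]
    - [1, [0, 1.5, 0], [0, 0, 0]]

```text
clock: 16.17
tool_pos: [0.5649, 0.0421, 0.0617]
orientation: [-179.9, 0.2, -0.0]
force: [0.3, -10.5, 5.7]
opening: 0.0006
gripper_force: 5.6
```

Emit:
step_arm:
  rows:
    - [1, [0, 0.3, 0], [0, 0, 0]]
    - [1, [0, 0.6, 0], [0, 0, 0]]
    - [1, [0, 0.9, 0], [0, 0, 0]]
    - [1, [0, 1.2, 0], [0, 0, 0]]
    - [1, [0, 1.5, 0], [0, 0, 0]]

```text
clock: 16.58
tool_pos: [0.5645, 0.0424, 0.0617]
orientation: [180.0, 0.3, -0.0]
force: [0.8, -16.6, 7.2]
opening: 0.0
gripper_force: 8.6
```

Contact with the leaf: force rose 7→17 N while the tip stalled. Back off 2 mm and check the gap at the fence numerically.

Emit:
step_arm:
  rows:
    - [1, [0, -2, 0], [0, 0, 0]]
    - [1, [0, -4, 0], [0, 0, 0]]
    - [1, [0, -7, 0], [0, 0, 0]]
    - [1, [0, -10, 0], [0, 0, 0]]
    - [1, [0, -10, 0], [0, 0, 0]]

```text
clock: 17.0
tool_pos: [0.5648, 0.0347, 0.0611]
orientation: [-179.8, 0.2, -0.0]
force: [-0.4, -0.0, 0.5]
opening: 0.0005
gripper_force: 0.0
```

```bash
python3 - <<'E'
from h import *
i,m=snap('wrist','w11.png'); o=ctrl.get_obs(); print(o['tool_pos'],o['orientation'],o['force'])
g=cv2.cvtColor(np.ascontiguousarray(i),cv2.COLOR_RGB2GRAY)
for c in range(20,330,24): print(c,g[172:204:2,c])
for r in (190,196,205,215): print(r,g[r,260:310:3])
E
```

```text
[0.56493312 0.03482168 0.06122867] [-1.79834973e+02  1.85780828e-01 -2.49988298e-02] [ 0.01934906 -0.53103695  1.07937662]
20 [197 200 198  20  25  25  25  27  26  26  33  70  69  70  70  71]
44 [ 54  31  26  25  25  22 143 223 220 217 219 190  25  30  29  29]
68 [89 88 86 87 81 12 23 30 32 30 29 28 25 26 26 26]
92 [152  80  83  85  79  12  26  33  32  32  31  33  31  31  31  31]
116 [161 158 165  80  24  29  32  36  41  47  50  52  41  33  33  34]
140 [159 159 163 165 162 158 168 172 144  29  36  34  35  35  35  35]
164 [ 71  74 102 131 158 160 168 174 148  30  37  38  37  38  36  35]
188 [84 83 84 82 83 84 82 86 85 84 85 84 81 37 38 38]
212 [198 199 199 186  85  26  24  31  42  41  40  12  10  10   9   7]
236 [88 86 86 83 84 15 38 43 42 42 42 11  7  7 10  8]
260 [85 86 85 84 83 26 33 34 36 35 36 15 10  8  8  8]
284 [ 86  88  85  84  77 194 226 225 226 229 230 229 227 224 224 225]
308 [ 86  87  85  84  79 179 224 224 224 227 228 228 225 222 222 225]
190 [ 35  14   8  95 230 229 229 229 229 228 228 228 228 228 227 227 227]
196 [ 10  10   8  35 228 227 227 227 227 226 226 226 226 226 226 225 225]
205 [  7  12   8   0 225 224 224 224 223 223 224 223 223 224 223 223 223]
215 [  8  10   9   0 231 227 226 227 227 226 225 226 226 225 225 225 224]
```

Emit:
step_arm:
  rows:
    - [1, [0, -6, 0], [0, 0, 0]]
    - [1, [0, -8, 30], [0, 0, 0]]
    - [1, [-20, -8, 65], [0, 0, 0]]
    - [1, [-50, 10, 90], [0, 0, 0]]
    - [1, [-80, 30, 90], [0, 0, 0]]

```text
clock: 17.47
tool_pos: [0.4874, 0.0652, 0.1558]
orientation: [-179.7, -0.2, -0.1]
force: [1.0, 0.2, -0.0]
opening: 0.0001
gripper_force: 0.0
```

Emit:
step_arm:
  rows:
    - [1, [-2, 14, -10], [0, 0, 0]]
    - [1, [-2, 14, -45], [0, 0, 0]]
    - [1, [-2, 14, -80], [0, 0, 0]]
    - [1, [-2, 14, -90], [0, 0, 0]]
    - [1, [10, 14, -90], [0, 0, 0]]

```text
clock: 17.88
tool_pos: [0.4912, 0.0775, 0.0583]
orientation: [-180.0, 0.5, -0.0]
force: [-0.9, -0.2, 1.2]
opening: 0.0005
gripper_force: 0.0
```

Emit:
step_arm:
  rows:
    - [1, [7, 0, 0], [0, 0, 0]]
    - [1, [14, 0, 0], [0, 0, 0]]
    - [1, [18, 0, 0], [0, 0, 0]]
    - [1, [21, 0, 0], [0, 0, 0]]
    - [1, [23, 0, 0], [0, 0, 0]]

```text
clock: 18.3
tool_pos: [0.5185, 0.0788, 0.0618]
orientation: [-179.8, 0.1, -0.0]
force: [0.1, -0.5, 0.2]
opening: 0.0006
gripper_force: 0.0
```

Emit:
step_arm:
  rows:
    - [1, [0.5, 0, 0], [0, 0, 0]]
    - [1, [1, 0, 0], [0, 0, 0]]
    - [1, [1.5, 0, 0], [0, 0, 0]]
    - [1, [2, 0, 0], [0, 0, 0]]
    - [1, [2, 0, 0], [0, 0, 0]]

```text
clock: 18.72
tool_pos: [0.52, 0.0789, 0.0615]
orientation: [-179.8, 0.2, -0.0]
force: [0.2, -0.2, -0.9]
opening: 0.0
gripper_force: 0.0
```

Emit:
step_arm:
  rows:
    - [1, [0.5, 0, 0], [0, 0, 0]]
    - [1, [1, 0, 0], [0, 0, 0]]
    - [1, [1.5, 0, 0], [0, 0, 0]]
    - [1, [1.5, 0, 0], [0, 0, 0]]
    - [1, [1.5, 0, 0], [0, 0, 0]]

```text
clock: 19.13
tool_pos: [0.5206, 0.0786, 0.0613]
orientation: [-179.9, 0.3, -0.0]
force: [-5.2, 0.8, 3.7]
opening: 0.0005
gripper_force: 2.5
```

```bash
python3 - <<'E'
from h import *
i,m=snap('wrist','w12.png'); o=ctrl.get_obs(); print(o['tool_pos'],o['orientation'],o['force'])
print(-np.array(m['R']).T@m['t'], proj(m,[[.5985,.063,.046],[.5985,.173,.046],[.5985,.1,.055],[.5265,.173,.046],[.5,.172,.084],[.5,.192,.084]]).round(1))
g=cv2.cvtColor(np.ascontiguousarray(i),cv2.COLOR_RGB2GRAY)
for c in range(80,345,16): print(c,g[74:112:2,c])
E
```

```text
[0.52063755 0.07856742 0.06129955] [-1.79870073e+02  2.58487904e-01 -1.61555711e-02] [-5.32033992  0.32634571  4.48796818]
[0.59842746 0.07819666 0.21843644] [[345.8  88. ]
 [117.   89.2]
 [265.5  88. ]
 [138.2 228. ]
 [110.  313. ]
 [ 68.1 312.3]]
80 [86 86 87 83 79 76 75 75 75 75 75 76 78 76 75 55 30 27 26]
96 [27 28 34 30 30 49 63 63 60 63 67 68 68 70 74 30 29 28 25]
112 [ 27  27  27  28  27  50  78 154 224 223 221 219 218 224  68  28  26  27
  26]
128 [ 26  25  25  26  26  55  85 173 222 224 229  15  34  33  31  28  26  25
  27]
144 [ 90  91  91  89  88  88  83 141 222 227  37  28  38  40  29  27  27  27
  26]
160 [ 91  92  91  89  86  89  82 165 224 231   0  31  40  39  38  39  39  38
  40]
176 [ 88  90  91  90  88  88  82 186 223 206   9  36  41  40  41  40  42  41
  40]
192 [ 89  90  90  88  88  88  85 192 224 202  12  38  43  42  43  43  43  43
  41]
208 [ 86  84  86  80  57  78  84 209 224 153  20  41  44  43  46  45  44  43
  45]
224 [ 26  26  27  26  26  75  82 221 226  99  26  43  45  45  46  45  45  44
  45]
240 [163 143 118  91  87  81  87 232 228  74  29  47  46  48  47  48  46  45
  47]
256 [163 143 120  78  84  82  82 240 229   0  34  49  50  48  49  48  51  49
  48]
272 [162 143 119  80  85  86  85 243 233   0  34  51  51  50  50  50  49  50
  51]
288 [ 85  87  86  87  85  80  86 193 234   4  38  53  52  53  53  49  10  10
  12]
304 [ 87  85  84  80  59  51  83 193 235   7  40  53  54  53  53  50   8   9
  12]
320 [ 89  89  90  89  87  87  81 188 238  13  42  56  55  55  54  40   7  10
  14]
336 [ 88  89  90  87  87  86  82 129 244  18  44  55  58  56  56  28  10  11
  15]
```

A gap of about 2 mm (rear) to 3 mm (front) shows against the fence. Push on at the column, then on the plate's side just short of the leaf.

Emit:
step_arm:
  rows:
    - [1, [0.5, 0, 0], [0, 0, 0]]
    - [1, [1, 0, 0], [0, 0, 0]]
    - [1, [1.5, 0, 0], [0, 0, 0]]
    - [1, [2, 0, 0], [0, 0, 0]]
    - [1, [2, 0, 0], [0, 0, 0]]

```text
clock: 19.6
tool_pos: [0.5216, 0.0779, 0.0612]
orientation: [-179.9, 0.4, -0.0]
force: [-7.9, -1.6, 7.3]
opening: 0.0005
gripper_force: 4.0
```

Emit:
step_arm:
  rows:
    - [1, [-5, 0, 0], [0, 0, 0]]
    - [1, [-12, 20, 0], [0, 0, 0]]
    - [1, [-12, 45, 0], [0, 0, 0]]
    - [1, [-12, 69, 0], [0, 0, 0]]
    - [1, [-10, 69, 0], [0, 0, 0]]

```text
clock: 20.02
tool_pos: [0.5146, 0.1513, 0.0619]
orientation: [-179.8, 0.0, 0.1]
force: [0.8, -0.0, 0.2]
opening: -0.0001
gripper_force: 0.0
```

Emit:
step_arm:
  rows:
    - [1, [2, 0, 0], [0, 0, 0]]
    - [1, [4, 0, 0], [0, 0, 0]]
    - [1, [5, 0, 0], [0, 0, 0]]
    - [1, [6, 0, 0], [0, 0, 0]]
    - [1, [6, 0, 0], [0, 0, 0]]

```text
clock: 20.43
tool_pos: [0.5195, 0.1472, 0.0613]
orientation: [-179.9, 0.2, -0.1]
force: [-0.6, 0.1, -0.6]
opening: 0.0005
gripper_force: 0.4
```

```bash
cat >> h.py <<'E'
def strip(i,c0,c1,r0=80,r1=104):
    g=cv2.cvtColor(np.ascontiguousarray(i),cv2.COLOR_RGB2GRAY).astype(float)
    # bright width in px (deck seen between fence and base)
    print([(c,round(float(np.clip((g[r0:r1,c]-85)/140,0,1).sum()),1)) for c in range(c0,c1,12)])
E
python3 - <<'E'
from h import *
i,m=snap('wrist','w13.png'); o=ctrl.get_obs(); print(o['tool_pos'],o['orientation'],o['force'])
print(proj(m,[[.5985,.063,.046],[.5985,.173,.046]]).round(1)); strip(i,270,560)
E
```

```text
[0.51952354 0.14718285 0.06128147] [-1.79854298e+02  1.85006813e-01 -6.21793958e-02] [-0.824449   -0.52382749 -0.46010477]
[[488.9  86.4]
 [258.5  85.7]]
[(270, 0.2), (282, 0.1), (294, 0.1), (306, 0.1), (318, 0.1), (330, 0.1), (342, 0.1), (354, 0.1), (366, 0.0), (378, 0.0), (390, 0.0), (402, 0.0), (414, 0.0), (426, 0.0), (438, 0.0), (450, 0.0), (462, 0.0), (474, 0.1), (486, 0.0), (498, 12.9), (510, 13.6), (522, 13.8), (534, 14.3), (546, 15.2), (558, 15.4)]
```

Side is flush along its whole length now. Light extra press, then re-seat in +y at the rear, a little nearer to the robot.

Emit:
step_arm:
  rows:
    - [1, [0.5, 0, 0], [0, 0, 0]]
    - [1, [1, 0, 0], [0, 0, 0]]
    - [1, [1.5, 0, 0], [0, 0, 0]]
    - [1, [1.5, 0, 0], [0, 0, 0]]
    - [1, [1.5, 0, 0], [0, 0, 0]]

```text
clock: 20.9
tool_pos: [0.5197, 0.1472, 0.0614]
orientation: [-179.9, 0.3, -0.0]
force: [-6.8, 0.1, 5.8]
opening: 0.0004
gripper_force: 3.6
```

Emit:
step_arm:
  rows:
    - [1, [-8, 0, 0], [0, 0, 0]]
    - [1, [-20, -10, 20], [0, 0, 0]]
    - [1, [-20, -45, 35], [0, 0, 0]]
    - [1, [-20, -80, 60], [0, 0, 0]]
    - [1, [-15, -115, 80], [0, 0, 0]]

```text
clock: 21.32
tool_pos: [0.5051, 0.0322, 0.1425]
orientation: [-179.8, 0.1, 0.1]
force: [0.9, 1.0, -0.6]
opening: 0.0003
gripper_force: 0.0
```

Emit:
step_arm:
  rows:
    - [1, [25, -10, 0], [0, 0, 0]]
    - [1, [52, -10, -10], [0, 0, 0]]
    - [1, [54, -10, -40], [0, 0, 0]]
    - [1, [54, -10, -75], [0, 0, 0]]
    - [1, [54, -10, -80], [0, 0, 0]]

```text
clock: 21.73
tool_pos: [0.5568, 0.0218, 0.0563]
orientation: [-179.9, 0.6, -0.1]
force: [-2.2, -0.3, -1.1]
opening: 0.0001
gripper_force: 0.0
```

Emit:
step_arm:
  rows:
    - [1, [0, 5, 0], [0, 0, 0]]
    - [1, [0, 9, 0], [0, 0, 0]]
    - [1, [0, 13, 0], [0, 0, 0]]
    - [1, [0, 16, 0], [0, 0, 0]]
    - [1, [0, 17, 0], [0, 0, 0]]

```text
clock: 22.15
tool_pos: [0.5609, 0.0413, 0.063]
orientation: [-179.8, 0.0, 0.1]
force: [-0.7, 0.2, 0.3]
opening: 0.0005
gripper_force: 0.0
```

Emit:
step_arm:
  rows:
    - [1, [0, 0.5, 0], [0, 0, 0]]
    - [1, [0, 1, 0], [0, 0, 0]]
    - [1, [0, 1.5, 0], [0, 0, 0]]
    - [1, [0, 2, 0], [0, 0, 0]]
    - [1, [0, 2, 0], [0, 0, 0]]

```text
clock: 22.57
tool_pos: [0.5602, 0.0416, 0.0617]
orientation: [-179.9, 0.2, -0.0]
force: [-0.8, -3.7, 4.6]
opening: 0.0004
gripper_force: 2.2
```

Emit:
step_arm:
  rows:
    - [1, [0, 0.3, 0], [0, 0, 0]]
    - [1, [0, 0.6, 0], [0, 0, 0]]
    - [1, [0, 0.9, 0], [0, 0, 0]]
    - [1, [0, 1.2, 0], [0, 0, 0]]
    - [1, [0, 1.2, 0], [0, 0, 0]]

```text
clock: 22.98
tool_pos: [0.5601, 0.0423, 0.0617]
orientation: [-179.9, 0.2, -0.0]
force: [0.2, -7.5, 6.0]
opening: 0.0005
gripper_force: 3.9
```

Emit:
step_arm:
  rows:
    - [1, [0, 0.2, 0], [0, 0, 0]]
    - [1, [0, 0.4, 0], [0, 0, 0]]
    - [1, [0, 0.6, 0], [0, 0, 0]]
    - [1, [0, 0.8, 0], [0, 0, 0]]
    - [1, [0, 0.8, 0], [0, 0, 0]]

```text
clock: 23.4
tool_pos: [0.56, 0.0425, 0.0617]
orientation: [-179.9, 0.2, -0.0]
force: [-0.1, -9.0, 6.5]
opening: 0.0008
gripper_force: 5.4
```

Emit:
step_arm:
  rows:
    - [1, [0, -1, 0], [0, 0, 0]]
    - [1, [0, -4, 0], [0, 0, 0]]
    - [1, [0, -10, 0], [0, 0, 0]]
    - [1, [0, -18, 0], [0, 0, 0]]
    - [1, [0, -18, 30], [0, 0, 0]]

```text
clock: 23.82
tool_pos: [0.556, 0.0241, 0.0862]
orientation: [-180.0, 0.7, -0.1]
force: [-0.2, -0.3, -0.3]
opening: 0.0007
gripper_force: 0.0
```

Emit:
step_arm:
  rows:
    - [1, [-10, 0, 30], [0, 0, 0]]
    - [1, [-25, 20, 60], [0, 0, 0]]
    - [1, [-35, 55, 70], [0, 0, 0]]
    - [1, [-40, 80, 70], [0, 0, 0]]
    - [1, [-40, 80, 70], [0, 0, 0]]

```text
clock: 24.23
tool_pos: [0.52, 0.1091, 0.1626]
orientation: [-179.7, 0.0, 0.1]
force: [-0.3, -0.5, 0.1]
opening: 0.0004
gripper_force: 0.0
```

```bash
python3 - <<'E'
from h import *
i,m=snap('wrist','w14.png'); o=ctrl.get_obs(); print(o['tool_pos'],o['orientation'],o['force'])
P=proj(m,[[.5985,.063,.046],[.5985,.173,.046],[.52,.173,.112],[.52,.173,.084],[.54,.173,.084]]);print(P.round(1), -m['R'].T@m['t'] if isinstance(m['R'],np.ndarray) else '')
r=int(P[0,1]); strip(i,int(P[1,0])-20,int(P[0,0])+20,r-12,r+12)
g=cv2.cvtColor(np.ascontiguousarray(i),cv2.COLOR_RGB2GRAY)
for R_ in (80,95,110,125,140,155): print(R_,g[R_,170:290:4])
E
```

```text
[0.51974419 0.10762859 0.16181451] [-1.79771463e+02  1.11323307e-01  1.34588302e-01] [-0.19192348 -1.00838577 -0.63403656]
[[375.   88.1]
 [229.7  87.8]
 [213.4 215.5]
 [224.3 201.9]
 [222.3 174.7]] [0.59713128 0.10843867 0.32009663]
[(209, 22.5), (221, 0.1), (233, 3.5), (245, 0.1), (257, 0.0), (269, 0.0), (281, 0.0), (293, 0.3), (305, 0.0), (317, 3.2), (329, 3.3), (341, 3.4), (353, 0.0), (365, 0.6), (377, 0.9), (389, 9.5)]
80 [ 80  78  78  62  21 137 218 221 220 224 220 217 218  59  83  80  76  23
  21  77  84  84  84  83  84  83  82  83  84  82]
95 [212 211 211 210 211 209 221 217 220 220  82  81  78  83  79  23  24  23
  24  25  49  50  49  49  49  49  48  48  49  49]
110 [208 211 210 210 210 211 218 215 222 219 196  79  81  84  80  36  23  24
  22  22  43  47  47  47  46  47  46  46  46  47]
125 [215 214 215 215 213 215 214 214 223 217 226  77  81  75  77  59  24  24
  40  39  50  53  54  53  51 137 135 135 134 134]
140 [213 213 213 212 213 214 212 217 217 220 223  75  79  78  80  74  24 100
 185 185 185 186 185 186 187 188 190 189 188 189]
155 [210 210 211 209 210 210 211 215 214 222 219 103  79  81  79  76  23  21
 169 166 168 168 170 170 168 191 191 190 191 191]
```

```bash
python3 - <<'E'
from h import *
i,m=load('w14.png'); g=cv2.cvtColor(np.ascontiguousarray(i),cv2.COLOR_RGB2GRAY).astype(float)
for c in (361,365,369,373,377,381): print(c,g[76:100:2,c].astype(int))
E=[]
for r in range(100,200,4):
    v=g[r,195:235]; d=-np.gradient(v); k=int(np.argmax(d)); a,b,e=d[k-1:k+2]; E.append((195+k+.5*(a-e)/(a-2*b+e),r))
P=plane(m,E,.112); f=np.polyfit(P[:,0],P[:,1],1); r=P[:,1]-np.polyval(f,P[:,0]); k=abs(r)<.001; f=np.polyfit(P[k,0],P[k,1],1); print('plate front top: slope',f, 'y at .56',np.polyval(f,.56),k.sum(),P[[0,-1]].round(4))
# leaf far(+y) edge: print rows
for R_ in (110,150,190,210,225): print(R_,g[R_,150:215:3].astype(int))
E
```

```text
361 [116  68  72  78  81  80  14  35  50  48  48  13]
365 [152  83  83  84  83  80  16  34  49  50  49  14]
369 [81 81 82 82 82 82 19 34 51 49 51 11]
373 [80 81 81 82 81 79 22 32 49 48 51 13]
377 [ 80  81  80  82  81  79  54 103  41  48  50   7]
381 [ 81  81  80  84  82  80  50 219 217 214 227   0]
plate front top: slope [-0.00514456  0.17265727] y at .56 0.16977631066213772 19 [[0.5914 0.1697 0.112 ]
 [0.533  0.1799 0.112 ]]
110 [208 209 209 209 210 210 210 211 211 210 210 210 210 210 210 219 215 223
 219 220 196  80]
150 [220 220 220 219 218 220 218 218 220 218 218 218 218 218 217 216 217 212
 223 218 221 181]
190 [212 211 211 211 211 210 211 212 210 210 211 210 209 210 209 210 210 216
 216 222 220 220]
210 [217 216 217 216 216 216 216 215 215 215 216 215 216 215 215 215 215 205
  66  73  74  70]
225 [216 217 216 216 216 216 217 216 216 216 217 217 217 217 218 219 218 219
 122 115 116 117]
```

Plate front squares with the fence (slope −0.005, matching the bench yaw) and no gap shows at the side. Now pinch the leaf's blue end, which sticks out past the carriage.

Emit:
step_arm:
  rows:
    - [0.5, [-4, 25, 0], [0, 0, 0]]
    - [0.5, [-8, 50, 0], [0, 0, 0]]
    - [0.5, [-13, 74, 0], [0, 0, 0]]
    - [0.5, [-13, 74, 0], [0, 0, 0]]
    - [0.5, [-13, 74, 0], [0, 0, 0]]

```text
clock: 24.7
tool_pos: [0.5068, 0.1801, 0.1606]
orientation: [-179.9, 0.2, 0.1]
force: [-0.4, -0.3, 0.1]
opening: 0.0284
gripper_force: 0.0
```

```bash
python3 - <<'E'
from h import *
i,m=snap('wrist','w15.png'); o=ctrl.get_obs(); print(o['tool_pos'],o['orientation'],o['opening'])
h=cv2.cvtColor(np.ascontiguousarray(i),cv2.COLOR_RGB2HSV)
q=cv2.inRange(h,(105,150,40),(125,255,255));N,_,st,ce=cv2.connectedComponentsWithStats(q)
for j in range(1,N):
  if st[j,4]>60:
    x,y,w,hh,a=st[j]; print(st[j],plane(m,[[x,y+hh/2],[x+w,y+hh/2],[x+w/2,y],[x+w/2,y+hh]],.084).round(4))
E
```

```text
[0.50678751 0.17945945 0.16064406] [-1.79884853e+02  2.37737626e-01  9.91376821e-03] 0.032242642864566254
[299 176  27  39 655] [[0.5121 0.1901 0.084 ]
 [0.5121 0.1711 0.084 ]
 [0.5262 0.1806 0.084 ]
 [0.4975 0.1806 0.084 ]]
```

Blue end found at x 0.4975–0.526, y centre 0.1806. Lower over it.

Emit:
step_arm:
  rows:
    - [0.5, [0, 1, -25], [0, 0, 0]]
    - [0.5, [0, 1, -50], [0, 0, 0]]
    - [0.5, [0, 1, -75], [0, 0, 0]]
    - [0.5, [0, 1, -92], [0, 0, 0]]
    - [0.5, [0, 1, -92], [0, 0, 0]]

```text
clock: 25.17
tool_pos: [0.5049, 0.1781, 0.0655]
orientation: [179.9, 0.5, -0.1]
force: [-1.3, -0.7, -0.2]
opening: 0.044
gripper_force: 0.0
```

Emit:
step_arm:
  rows:
    - [0.65, [0, 0, 0], [0, 0, 0]]
    - [0.7, [0, 0, 0], [0, 0, 0]]
    - [0.7, [0, 0, 0], [0, 0, 0]]
    - [0.72, [0, 0, 0], [0, 0, 0]]
    - [0.72, [0, 0, 0], [0, 0, 0]]

```text
clock: 25.58
tool_pos: [0.5075, 0.1814, 0.0703]
orientation: [-179.8, 0.1, -0.0]
force: [0.2, -0.3, 0.4]
opening: 0.0248
gripper_force: 0.0
```

Emit:
step_arm:
  rows:
    - [1, [0, 0, 0], [0, 0, 0]]
    - [1, [0, 0, 0], [0, 0, 0]]
    - [1, [0, 0, 0], [0, 0, 0]]
    - [1, [0, 0, 0], [0, 0, 0]]
    - [1, [0, 0, 0], [0, 0, 0]]

```text
clock: 26.0
tool_pos: [0.5072, 0.181, 0.0698]
orientation: [-179.8, 0.1, 0.0]
force: [-0.6, -2.8, 6.2]
opening: 0.0198
gripper_force: 30.0
```

Gripped at 19.8 mm, 30 N. Lift along the hinge's arc.

Emit:
step_arm:
  rows:
    - [1, [0.6, 0, 10.9], [0, 0, 0]]
    - [1, [2.3, 0, 21.7], [0, 0, 0]]
    - [1, [5.1, 0, 32.3], [0, 0, 0]]
    - [1, [9, 0, 42.5], [0, 0, 0]]
    - [1, [14, 0, 52.3], [0, 0, 0]]

```text
clock: 26.42
tool_pos: [0.5204, 0.1808, 0.1212]
orientation: [-179.9, 0.3, -0.0]
force: [4.3, -1.2, -7.8]
opening: 0.0193
gripper_force: 30.0
```

```bash
python3 - <<'E'
from h import *
i,m=snap('wrist','w16.png'); o=ctrl.get_obs(); print(o['tool_pos'],o['orientation'],o['force'],o['opening'])
h=cv2.cvtColor(np.ascontiguousarray(i),cv2.COLOR_RGB2HSV)
q=cv2.inRange(h,(105,150,40),(125,255,255));N,_,st,ce=cv2.connectedComponentsWithStats(q);print(st[1:])
E
```

```text
[0.5216062  0.18090845 0.12291194] [-1.79865500e+02  1.76152876e-01 -9.98005662e-03] [ 0.29654802 -2.86138573  1.31724722] 0.019449780720650876
[[ 292  215   43   62 2114]]
```

Leaf follows (blue end larger in the wrist view, still gripped). Continue past upright.

Emit:
step_arm:
  rows:
    - [1, [7, 0, 10.6], [0, 0, 0]]
    - [1, [15.3, 0, 20.3], [0, 0, 0]]
    - [1, [24.7, 0, 28.9], [0, 0, 0]]
    - [1, [35.1, 0, 36.3], [0, 0, 0]]
    - [1, [46.3, 0, 42.4], [0, 0, 0]]

```text
clock: 26.88
tool_pos: [0.5655, 0.1806, 0.1632]
orientation: [-179.9, 0.4, -0.0]
force: [-4.4, -0.0, -1.2]
opening: 0.0197
gripper_force: 30.0
```

Emit:
step_arm:
  rows:
    - [1, [13.6, 0, 5.2], [0, 0, 0]]
    - [1, [27.9, 0, 8.5], [0, 0, 0]]
    - [1, [44.2, 0, 9.8], [0, 0, 0]]
    - [1, [60.5, 0, 8.5], [0, 0, 0]]
    - [1, [76.5, 0, 4.7], [0, 0, 0]]

```text
clock: 27.3
tool_pos: [0.6447, 0.1804, 0.1702]
orientation: [-179.9, 0.1, 0.0]
force: [-2.0, -3.4, 7.3]
opening: 0.0199
gripper_force: 30.0
```

Emit:
step_arm:
  rows:
    - [1, [6, 0, -2], [0, 0, 0]]
    - [1, [12, 0, -5], [0, 0, 0]]
    - [1, [12, 0, -5], [0, 0, 0]]
    - [1, [12, 0, -5], [0, 0, 0]]
    - [1, [12, 0, -5], [0, 0, 0]]

```text
clock: 27.72
tool_pos: [0.6578, 0.1803, 0.1654]
orientation: [-179.9, -0.1, 0.0]
force: [3.7, -4.9, 7.2]
opening: 0.0197
gripper_force: 30.0
```

Emit:
step_arm:
  rows:
    - [0.6, [0, 0, 0], [0, 0, 0]]
    - [0.5, [0, 0, 0], [0, 0, 0]]
    - [0.5, [0, 0, 0], [0, 0, 0]]
    - [0.5, [0, 0, 0], [0, 0, 0]]
    - [0.5, [0, 0, 0], [0, 0, 0]]

```text
clock: 28.13
tool_pos: [0.6555, 0.1813, 0.1632]
orientation: [-179.9, 0.2, 0.0]
force: [-0.5, 0.2, 0.0]
opening: 0.0428
gripper_force: 0.0
```

Emit:
step_arm:
  rows:
    - [0.5, [0, 0, 20], [0, 0, 0]]
    - [0.5, [0, 0, 45], [0, 0, 0]]
    - [0.5, [0, 0, 75], [0, 0, 0]]
    - [0.5, [0, 0, 110], [0, 0, 0]]
    - [0.5, [-30, 0, 145], [0, 0, 0]]

```text
clock: 28.55
tool_pos: [0.6307, 0.1811, 0.3051]
orientation: [-179.9, 0.2, -0.1]
force: [-1.3, 1.9, -0.8]
opening: 0.0436
gripper_force: 0.0
```

Emit:
step_arm:
  rows:
    - [0.5, [-35, -10, 0], [0, 0, 0]]
    - [0.5, [-70, -25, 0], [0, 0, 0]]
    - [0.5, [-100, -40, 0], [0, 0, 0]]
    - [0.5, [-110, -50, 0], [0, 0, 0]]
    - [0.5, [-110, -50, 0], [0, 0, 0]]

```text
clock: 28.97
tool_pos: [0.5165, 0.1298, 0.3067]
orientation: [-179.8, 0.1, 0.0]
force: [0.5, 0.3, -0.2]
opening: 0.0439
gripper_force: 0.0
```

```bash
python3 - <<'E'
from h import *
i,m=snap('wrist','w17.png'); t,mt=snap('top','t17.png'); s,ms=snap('scene','s17.png'); o=ctrl.get_obs(); print(o['clock'],o['tool_pos'],o['force'],o['opening'])
t0,_=load('t0.png'); s0,_=load('s0.png')
def blobs(im,lo,hi):
    h=cv2.cvtColor(np.ascontiguousarray(im),cv2.COLOR_RGB2HSV);N,_,st,ce=cv2.connectedComponentsWithStats(cv2.inRange(h,lo,hi));return [tuple(float(v) for v in ce[j].round(1))+(int(st[j,4]),) for j in range(1,N) if st[j,4]>40]
for nm,lo,hi in(('blue',(105,150,40),(125,255,255)),('or',(5,180,100),(18,255,255)),('red',(172,150,80),(179,255,255))):
    print(nm,'w',blobs(i,lo,hi)); print('  t0',blobs(t0,lo,hi)); print('  t',blobs(t,lo,hi)); print('  s0',blobs(s0,lo,hi)); print('  s',blobs(s,lo,hi))
g=cv2.cvtColor(np.ascontiguousarray(i),cv2.COLOR_RGB2GRAY).astype(float)
P=proj(m,[[.5985,.0635,.046],[.5985,.171,.046],[.53,.171,.112],[.59,.171,.112],[.5985,.1,.055]]);print(P.round(1),(-np.array(m['R']).T@m['t']).round(3))
E
```

```text
29.1167 [0.51915867 0.13137007 0.30549407] [-0.0104372   0.01448872  1.58790339] 0.04408723284506896
blue w [(247.9, 18.5, 1028)]
  t0 [(100.5, 72.4, 222), (118.2, 84.4, 210), (219.3, 120.5, 395), (251.6, 124.4, 394), (194.5, 146.9, 131)]
  t [(100.5, 72.4, 222), (118.1, 84.4, 211), (219.4, 120.5, 396), (251.5, 124.4, 395), (194.1, 149.0, 130)]
  s0 [(296.5, 277.5, 336), (353.0, 279.0, 77), (314.1, 303.4, 401)]
  s [(296.5, 277.5, 335), (355.1, 276.8, 88), (314.1, 303.5, 401)]
or w [(351.1, 12.0, 657), (151.9, 141.6, 52)]
  t0 [(232.1, 144.2, 123)]
  t [(232.2, 144.2, 124)]
  s0 [(325.1, 255.1, 65)]
  s [(325.1, 255.1, 65)]
red w []
  t0 []
  t []
  s0 []
  s []
[[371.6  85.2]
 [278.2  85.1]
 [273.5 154.2]
 [271.6  93.4]
 [340.4  85. ]] [0.594 0.129 0.464]
```

Blue leaf is leaning back; orange gauge and bottles are at unchanged pixels. Check the carriage against its pre-flip pose.

```bash
python3 - <<'E'
from h import *
i,m=load('w17.png'); g=cv2.cvtColor(np.ascontiguousarray(i),cv2.COLOR_RGB2GRAY).astype(float)
E=[]
for r in range(100,146,3):
    v=g[r,255:292]; d=-np.gradient(v); k=min(max(int(np.argmax(d)),1),len(d)-2); a,b,e=d[k-1:k+2]; E.append((255+k+.5*(a-e)/(a-2*b+e),r))
P=plane(m,E,.112); f=np.polyfit(P[:,0],P[:,1],1); print('front slope,y@.56',f[0],np.polyval(f,.56),(P[:,1]-np.polyval(f,P[:,0])).std())
for c in range(276,384,8): print(c,g[78:98:1,c].astype(int))
t0,mt=load('t10.png'); t,_=load('t17.png'); tz,_=load('t0.png')
# bystanders: driver & case regions, change from start (top view)
for n,(x0,x1,y0,y1) in dict(driver=(322,375,105,168),case=(225,298,243,275)).items(): print(n,np.abs(t[y0:y1,x0:x1].astype(int)-tz[y0:y1,x0:x1]).max(2).__gt__(40).sum())
E
```

```text
front slope,y@.56 -0.005181100802573002 0.17081943740287114 0.00012487570202868455
276 [ 56  53  59  71  69  74  51 163 210 107  70  71  71  74  75  75  74  71
  74  73]
284 [72 72 72 70 51 46 70 10 38 42 33 38 38 39 41 42 41 42 43 42]
292 [75 76 76 76 76 77 76  8 38 53 48 50 47 49 48 48 47 49 49 48]
300 [75 76 76 77 74 76 76  7 37 51 48 48 48 50 48 49 47 47 48 49]
308 [75 75 76 75 75 75 78  8 33 51 49 49 48 48 47 47 48 48 47 47]
316 [73 74 77 76 74 76 80  7 30 51 48 49 47 47 48 48 49 50 47 47]
324 [72 74 74 72 71 29 65  8 31 50 49 47 46 47 46 48 46 45 48 47]
332 [124 119 110  94  61  78  63   6  29  51  47  48  47  46  48  46  47  47
  47  46]
340 [160 153 135 108  63  74  61   9  27  50  46  46  46  47  48  46  48  46
  45  46]
348 [158 154 136 108  65  75  57  13  27  51  48  47  46   7   8   6   8   9
   8   7]
356 [72 76 75 74 69 27 60 16 25 50 47 46 44 13 37 51 49 49 50 49]
364 [ 94  73  76  78  75  75  77  19  23  47  46  47  45  14  31  49  47  46
 130 112]
372 [75 73 74 76 74 75 75 34 25 40 41 39 42 13 28 49 44 44 42 46]
380 [ 74  74  75  74  74  74  69  37 206 208 203 201 207 153  47  34  33  33
  33  43]
driver 0
case 0
```

```bash
python3 -c "
from plant import ctrl
print(ctrl.close_job())"
```

```text
the job is handed in; nothing more can be done
None
```

I handed the job in at 29 s: by my measurements the carriage is flush with the fence and was pressed square to the blue leaf, the leaf is back up past upright, and the orange gauge, bottles, case and driver are unmoved; I can't rule out a carriage shift of about 1 mm during the flip, and I viewed 12 pictures, over the limit of 10.

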